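# Put the balance's calibration weights away in order of size

### The arm

A 6-joint arm with a two-finger parallel gripper is mounted at the origin on the work surface. World frame = base frame: x ahead of the robot, y to its left, z up, the work surface at z = 0. Lengths are in m, angles in degrees, forces in N, time in s.
With the tool pointing down it reaches from about 0.4 to 0.925 m from the base axis. Payload 3.4 kg.
Tool frame: the origin (TCP) lies midway between the tips of the shut fingers; the grasp point (between the pads) lies 19 mm behind it; z points along the fingers, y is the line along which they close (so a half turn about z gives the same grasp; the last joint's range is limited). The gripper opens to 85 mm and grips with 20 to 120 N. Pads are 22 mm wide; open, the fingers measure 114 mm over their backs; the gripper's body (76 mm by 85 mm) begins 54 mm behind the grasp point. The pads swing forward as they close: fully open they stand 13 mm farther back than shut.
Start: joints at [-73.997, 17.578, 86.31, -0, 76.112, -4.211], TCP at [0.199, -0.54, 0.231] pointing down, gripper open.
Joint ranges: [-179.03, 179.03], [-60, 130.46], [8.19, 133.38], [-81.62, 261.62], [5.75, 156.47], [-153.77, 153.77]. Speed limits (degrees/s): [147.25, 147.25, 180, 180, 180, 180].

### API

Orientations are given as a 3x3 rotation matrix whose columns are the frame's x, y, z axes.
In Python, from workcell import sensors, read_camera, job, find_in, masks_of, pinpoint gives the robot as it stands.
- The arm moves only by the tool arm_command, never from a script. Its arguments are lists of equal length, an entry for each row: "grip": the closure, from -1 (fully open) to 1 (shut); "linear": the shift along the tool's x, y, z in mm, a list of three; "roll": the turn about the tool's z in degrees. In form: {"grip": [grip, ...], "linear": [[dx, dy, dz], ...], "roll": [roll, ...]}. A call has 1 to 20 rows; each row shifts and turns the commanded pose from where the row before left it, along the tool's axes as they then stand; what a row does not reach is not made up. A row lasts 1/10 s, in which the tool goes at most 50 mm and 8.59 degrees, less where a joint would pass 70% of its speed; a pose out of reach is approached as far as the arm can. A call is refused whole if a number of a shift passes 50 or a number of a turn 8.59, either way. A call with a gripper value outside its range is refused whole. The fingers move at their own pace and stop on an object; "grip_force" is the grip in N (left out, the last holds). Time passes only in rows, so rows that do not move let the fingers close. It gives the time, the measured TCP pose, the force, the opening and the grip force at its end, in the units of the state.
- sensors.state(): the state, without advancing time (a new reading comes with each control period).
- read_camera(name): name is "scene" or "top"; returns a dict with "pixels" (480x640x3 uint8, blue, green, red), "intrinsics" (3x3 intrinsics, pixels), "position" and "rotation" of the camera in the world. Camera axes: x right, y down, z forward; pixel columns grow to the right and rows downward; lengths in m; the calibration is good to about 2 mm. A picture is of the moment at which its call begins. There is no depth.
- job.sign_off(): hands the job in; it is judged then, once.
Trained networks look in the newest picture that a camera, given by its name, has taken for a name from the list of things; names that differ only in an ending like _2 or _b are one class to them, and where a whole thing is asked for, a point or a joint stands for the part that bears it (a point fixed in the world has none). Each returns a list of dicts, best first, with "p" (0 to 1); they miss things now and then, are a little off and sometimes report something else, mostly with a low value. They report only what shows in the picture. A call takes as long as a camera call. They do not tell look-alikes from the thing itself.
- find_in(name, camera): "extent" ([left, top, right, bottom] in pixels, round what is visible of it).
- masks_of(name, camera): "mask" (480x640 bool, what is visible of it) and "extent" ([left, top, right, bottom] in pixels, round what is visible of it).
- pinpoint(name, camera): "centre" ([column, row] in pixels: a listed point, or the origin of a listed thing).
The state is a dict: "time_s": time; "joint_pos": joint angles; "joint_vel": joint speeds; "effort": joint torques, N m; "tcp_pos": TCP position; "orientation": TCP orientation; "force": force on the tool from outside, world axes, zero at the start; "wrist_torque": the same for the moment, N m; "opening": finger opening in m; "finger_force": force on a finger pad.
Only numpy, scipy, OpenCV 4.12 (cv2) and the standard library are available. Lean on these libraries where they do the work, as an engineer would, in place of code of your own. Each camera call takes 0.05 s, during which the arm holds its last target. There are 200 camera calls.

### The job

The balance has been checked: move the four steel calibration weights from the wooden board to the white storage rack, so that they stand in order of size, the largest on the seat next to the upright post and the smallest at the far end, each upright in the middle of its own seat. Set them down gently without dropping or tipping any, and leave the jar and the beaker that stand between board and rack where they are.

Things in the scene. Friction and masses are not known exactly. Their poses are not given: they have to be found in the camera images.
- weight_500: The largest of the four calibration weights: polished steel, a round body 44 mm in diameter and 36 mm high with a narrower round knob on top, 56 mm high in all, about 500 g, loose. It starts upright on one of the four seats of the wooden board. Origin: centre of its underside; z is its own axis, up.
- weight_200: The second largest of the four calibration weights: polished steel, a round body 33 mm in diameter and 28 mm high with a narrower round knob on top, 44 mm high in all, about 200 g, loose. It starts upright on one of the four seats of the wooden board. Origin: centre of its underside; z is its own axis, up.
- weight_100: The third largest of the four calibration weights: polished steel, a round body 25 mm in diameter and 22 mm high with a narrower round knob on top, 34 mm high in all, about 100 g, loose. It starts upright on one of the four seats of the wooden board. Origin: centre of its underside; z is its own axis, up.
- weight_20: The smallest of the four calibration weights: polished steel, a round body 16 mm in diameter and 13 mm high with a narrower round knob on top, 22 mm high in all, about 20 g, loose. It starts upright on one of the four seats of the wooden board. Origin: centre of its underside; z is its own axis, up.
- board: Wooden carrying board, fixed, 270 x 80 mm, top face 20 mm above its origin (centre of the underside, on the bench). Its row of four seats (brown discs, 50 mm across, flush, no recess) runs along its x axis at x = -93, -31, +31 and +93 mm, y = 0; z up. One weight stands on each, in any order of size.
- rack: White plastic storage rack, fixed, 340 x 80 mm, top face flat, 18 mm above its origin (centre of its underside, on the bench). Four seats (flush black rubber discs, 38 mm across, flat, no recess) lie along its x axis at x = -93, -31, +31 and +93 mm, y = 0; z up. At its two ends, at x = +150 and -150 mm, y = 0, stand the post and the stud, either way round. Empty at the start.
- post: Upright steel post with a black ball on top, 20 mm across at its foot, 45 mm high, fixed on one end of the white rack (x = +150 or -150 mm of the rack). Origin: centre of its foot, on the rack's top face. The four seats lie 57, 119, 181 and 243 mm from it along the row.
- stud: Low steel disc, 20 mm across, 5 mm high, fixed on that end of the white rack where the post is not. Origin: centre of its underside, on the rack's top face.
- jar: White plastic reagent jar with a black cap, 54 mm across, 105 mm high, 0.4 kg, loose, standing between board and rack; to be left alone. Origin: centre of its underside.
- beaker: Small glass beaker, 48 mm across, 60 mm high, 0.12 kg, loose, standing between board and rack; to be left alone. Origin: centre of its underside.
Things that resemble listed ones, but are neither listed nor needed, are in the scene too. What is shaped like the weight_500 but orange is not meant.

How it is judged:
By the outcome, as a careful person would: the job done as asked, in the order asked, and still so for the second after the job is handed in, with the robot touching nothing.
It also fails if it takes over 99 s, if anything falls off the work surface, if the arm or the gripper's body presses on something with over 40 N, if the wrist force passes 120 N, or if a joint passes its speed limit or range.

## Working session

There is one attempt and no reset: what is moved stays moved. The work goes in short steps, Python scripts to look and compute and a tool call to move; the robot and the scene stay as the last step left them, time stands still between calls to the robot, and variables do not carry over. Pictures are saved under pics/ and viewed, at most 14 in all, crops included, and the job is handed in when it is done.

Besides the shell and the picture viewer there is one more tool, called after "Call:" as name(argument=value, ...), one argument or row to a line, values as JSON. arm_command: Moves the arm, as the interface text tells. Its arguments: {"type":"object","properties":{"grip":{"type":"array","items":{"type":"number"}},"linear":{"type":"array","items":{"type":"array","items":{"type":"number"}}},"roll":{"type":"array","items":{"type":"number"}},"grip_force":{"type":"number"}},"required":["grip","linear","roll"]}

```bash
mkdir -p pics
python3 - <<'E'
from workcell import *
import cv2
for c in("top","scene"):
    r=read_camera(c);cv2.imwrite(f"pics/{c}0.png",r["pixels"]);print(c,r["intrinsics"],r["position"],r["rotation"])
    for n in["weight_500","weight_200","weight_100","weight_20","board","rack","post","stud","jar","beaker"]:
        print(n,[(round(d["p"],2),[round(float(v)) for v in d["extent"]]) for d in find_in(n,c)][:4],[(round(d["p"],2),[round(float(v),1) for v in d["centre"]]) for d in pinpoint(n,c)][:4])
s=sensors.state();print(s["time_s"],s["tcp_pos"],s["orientation"],s["opening"])
E
```

```text
top [[541.91875605   0.         311.10156519]
 [  0.         541.91875605 237.77815105]
 [  0.           0.           1.        ]] [ 0.46765172 -0.01756196  1.02028354] [[-0.01149446 -0.9959707   0.08893957]
 [-0.99986003  0.01036668 -0.01313193]
 [ 0.01215701 -0.08907806 -0.99595045]]
weight_500 [(0.96, [456, 189, 483, 213]), (0.82, [334, 206, 366, 230]), (0.75, [407, 243, 422, 260]), (0.65, [402, 184, 415, 192])] [(0.92, [412.0, 223.1]), (0.9, [462.7, 205.0]), (0.76, [413.8, 254.7]), (0.68, [344.3, 217.0])]
weight_200 [(0.96, [456, 189, 483, 213]), (0.82, [334, 206, 366, 230]), (0.75, [407, 243, 422, 260]), (0.65, [402, 184, 415, 192])] [(0.92, [412.0, 223.1]), (0.9, [462.7, 205.0]), (0.76, [413.8, 254.7]), (0.68, [344.3, 217.0])]
weight_100 [(0.96, [456, 189, 483, 213]), (0.82, [334, 206, 366, 230]), (0.75, [407, 243, 422, 260]), (0.65, [402, 184, 415, 192])] [(0.92, [412.0, 223.1]), (0.9, [462.7, 205.0]), (0.76, [413.8, 254.7]), (0.68, [344.3, 217.0])]
weight_20 [(0.96, [456, 189, 483, 213]), (0.82, [334, 206, 366, 230]), (0.75, [407, 243, 422, 260]), (0.65, [402, 184, 415, 192])
[... 1539 characters left out ...]
] [(0.9, [208.8, 294.6]), (0.87, [181.4, 250.0]), (0.85, [140.1, 340.7]), (0.69, [279.5, 285.7])]
board [(0.81, [154, 231, 256, 358])] [(0.74, [202.6, 294.6])]
rack [(0.83, [377, 166, 496, 276])] [(0.59, [428.2, 216.8])]
post [(0.74, [392, 153, 403, 174])] [(0.49, [391.4, 170.2])]
stud [] [(0.52, [464.9, 260.1])]
jar [(0.77, [281, 164, 312, 228])] [(0.8, [294.6, 219.8]), (0.44, [392.7, 170.6])]
beaker [(0.63, [317, 224, 347, 268])] [(0.98, [329.4, 259.6]), (0.25, [179.6, 251.9])]
2.1 [ 0.19864279 -0.53959395  0.23130441] [[ 9.38413037e-01  3.45515515e-01 -2.01217180e-05]
 [ 3.45515516e-01 -9.38413037e-01  1.86490197e-05]
 [-1.24389568e-05 -2.44528489e-05 -1.00000000e+00]] 0.08582125227081641
```

View pics/top0.png

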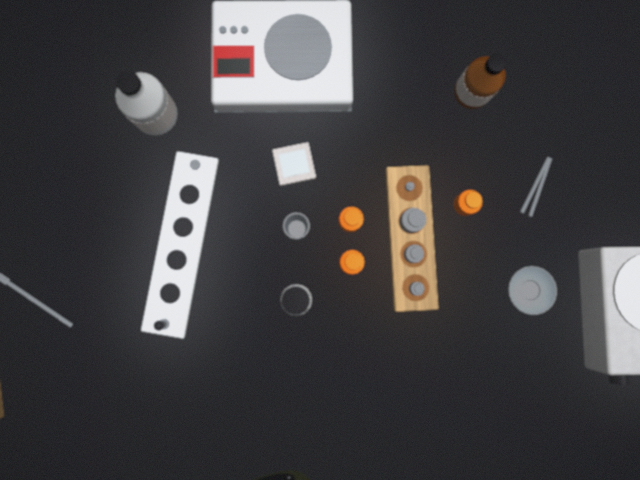

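View pics/scene0.png

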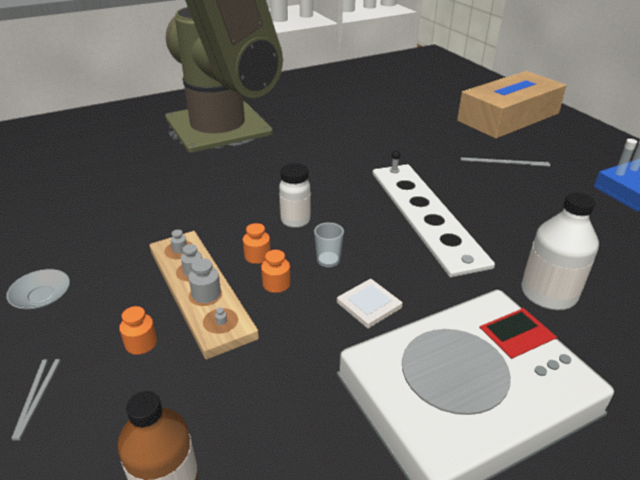

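Top view: the board row from far to near is 20 (409,187), 500 (413,220), 200 (415,254), 100 (417,288). The orange look-alikes are at (351,218), (352,262) and (470,202). The rack's post is at the near end (162,324) and the stud at the far end (195,165). The jar is at (297,299) and the beaker at (296,225).

The scene view agrees: steel 100 (178,242), 200 (190,260), 500 (203,282), 20 (221,318) and orange at (256,243), (276,271), (138,330).

```bash
cat > h.py <<'E'
from workcell import *
import cv2,numpy as np
def ray(r,px,z):
    d=r["rotation"]@np.linalg.solve(r["intrinsics"],[px[0],px[1],1.]);p=np.array(r["position"])
    return (p+d*(z-p[2])/d[2])[:2]
def proj(r,X):
    c=np.array(r["rotation"]).T@(np.array(X,float)-r["position"]);q=r["intrinsics"]@c;return q[:2]/q[2]
def fitrow(P):  # P ordered 4x2 -> centre, dir
    s=np.array([-93,-31,31,93.])/1e3;c=P.mean(0);d=(s[:,None]*(P-c)).sum(0);d/=np.linalg.norm(d)
    return c,d,c+s[:,None]*d
E
python3 - <<'E'
from h import *
np.set_printoptions(precision=4,suppress=True)
S={}
for c,roi in(("top",(142,153,220,339)),("scene",(377,150,496,276))):
    r=read_camera(c);im=r["pixels"];g=im.max(2)
    l,t,rr,b=roi
    sub=(g[t:b,l:rr]<90).astype(np.uint8)
    white=cv2.morphologyEx((g[t:b,l:rr]>120).astype(np.uint8),cv2.MORPH_CLOSE,np.ones((3,3)))
    cs,_=cv2.findContours(white,cv2.RETR_CCOMP,2)
    cn,h=cv2.findContours(white,cv2.RETR_CCOMP,2)
    pts=[]
    for k,x in enumerate(cn):
        if h[0][k][3]>=0 and cv2.contourArea(x)>80:
            m=cv2.moments(x);pts.append((m["m10"]/m["m00"]+l,m["m01"]/m["m00"]+t))
    P=np.array([ray(r,p,.018) for p in pts]);P=P[np.argsort(P[:,0])]
    print(c,"rack seats",pts,P,np.linalg.norm(np.diff(P,axis=0),axis=1));
    if len(P)==4: print(*fitrow(P))
    # brown board
    hsv=cv2.cvtColor(im,cv2.COLOR_BGR2HSV)
    cv2.imwrite(f"pics/{c}_board.png",cv2.resize(im[155:320,330:490] if c=="top" else im[225:365,110:300],None,fx=4.0 if c=="scene" else 3.6,fy=4.0 if c=="scene" else 3.6,interpolation=cv2.INTER_CUBIC))
    for d in masks_of("weight_500",c):
        m=d["mask"];ys,xs=np.where(m)
        print(round(d["p"],2),m.sum(),np.round(d["extent"],1),xs.mean().round(1),ys.mean().round(1),hsv[m].mean(0))
E
```

```text
top rack seats [(159.77374784110535, 324.7737478411053), (169.5889436234264, 292.8232074438971), (176.14490358126722, 259.44022038567493), (182.63395375070502, 226.5831923293852), (189.00687285223367, 193.85624284077892)] [[0.4007 0.2472]
 [0.4585 0.23  ]
 [0.5196 0.2187]
 [0.5805 0.2073]
 [0.6418 0.196 ]] [0.0603 0.0622 0.0619 0.0623]
0.91 481 [335.2 208.1 364.3 231. ] 351.0 219.2 [ 14.3784 197.5426 213.4823]
0.74 264 [405.8 243.8 421.8 263.3] 413.9 253.1 [ 90.6932  11.6818 142.7045]
0.7 564 [400.6 206.5 428.  235.8] 413.0 220.4 [ 82.0426  20.945  144.4362]
0.64 538 [455.6 189.7 479.9 212.3] 467.5 202.2 [ 14.3587 196.381  197.1859]
0.6 502 [341.1 250.7 365.  273.5] 351.8 261.9 [ 14.4582 198.243  214.6394]
0.45 141 [408.7 284.5 421.3 294.5] 416.4 288.2 [ 90.3121  12.4681 141.7801]
scene rack seats [(450.1405445180279, 239.57100809418688), (433.6858137510879, 219.4369016536118), (418.9360465116279, 201.24031007751938), (405.4791666666667, 184.67939814814815)] [[0.457  0.2308]
 [0.5179 0.2194]
 [0.5787 0.2078]
 [0.6399 0.1965]] [0.0619 0.062  0.0623]
[0.5484 0.2136] [ 0.9828 -0.1848] [[0.457  0.2308]
 [0.5179 0.2193]
 [0.5789 0.2079]
 [0.6398 0.1964]]
0.94 792 [247.2 225.  269.1 261.2] 255.9 243.4 [ 11.7222 185.9583 202.3232]
0.73 149 [215.8 305.3 227.6 324.8] 220.2 315.9 [ 62.0336  10.906  142.906 ]
0.73 1353 [120.3 305.1 159.1 354.6] 137.5 330.3 [ 11.7147 184.139  195.9135]
0.68 1104 [189.7 260.2 221.6 301.1] 204.1 281.4 [ 67.2781   7.7808 137.135 ]
0.65 1014 [262.  249.7 289.9 291.7] 275.5 271.4 [ 11.642  184.3531 198.568 ]
0.58 384 [181.4 240.1 201.9 273.9] 189.4 257.5 [ 68.4349   7.9531 146.4271]
0.49 287 [172.5 233.7 186.  254.4] 178.0 241.1 [ 64.9268  10.0836 138.3868]
```

View pics/top_board.png

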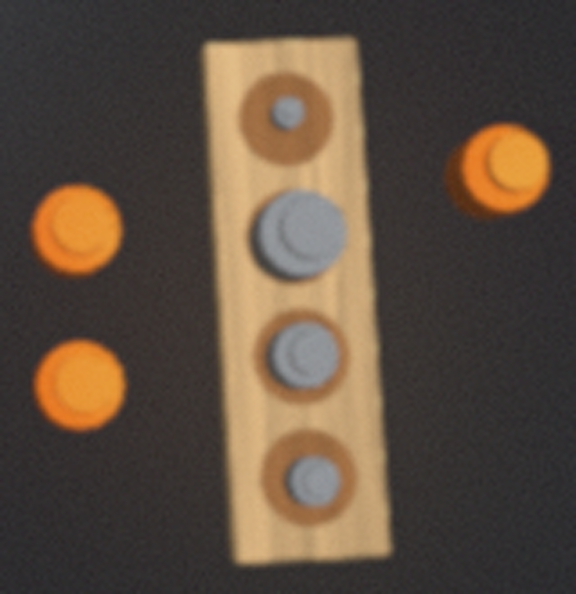

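View pics/scene_board.png

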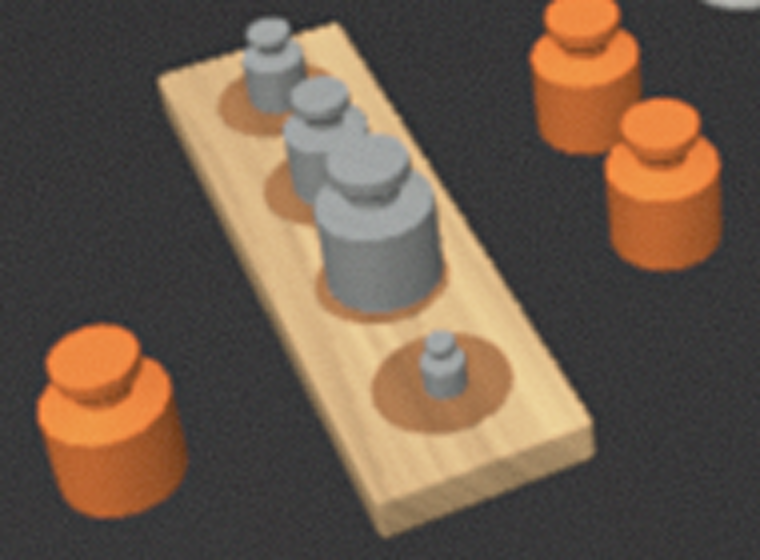

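The crops confirm the four steel weights: (288,112)=20, (300,234)=500, (305,355)=200 and (314,481)=100 in the top crop, with the orange ones clear of the board. Next I fit the silhouettes.

```bash
cat >> h.py <<'E'
W={"500":(.044,.036,.056),"200":(.033,.028,.044),"100":(.025,.022,.034),"20":(.016,.013,.022)}
def sil(r,w,xy,z0,s=8,roi=None):
    D,h,H=W[w];l,t,R,B=roi;m=np.zeros(((B-t)*s,(R-l)*s),np.uint8);a=np.linspace(0,2*np.pi,40)
    def hull(rad,z):
        p=np.array([proj(r,(xy[0]+q*np.cos(v),xy[1]+q*np.sin(v),zz)) for zz,q in zip(z,rad) for v in a])
        cv2.fillConvexPoly(m,cv2.convexHull(np.round((p+.5-[l,t])*s).astype(np.int32)),255)
    hull((D/2,D/2),(z0,z0+h));hull((.2*D,.33*D),(z0+h,z0+H-.25*(H-h)));hull((.33*D,.33*D),(z0+H-.35*(H-h),z0+H))
    return cv2.resize(m,None,fx=1/s,fy=1/s,interpolation=cv2.INTER_AREA)/255.
def fit(r,w,xy0,z0,roi=None):
    from scipy.optimize import minimize
    p=proj(r,(*xy0,z0+.02));k=26
    roi=[int(p[0])-k,int(p[1])-k,int(p[0])+k,int(p[1])+k]
    hsv=cv2.cvtColor(r["pixels"],cv2.COLOR_BGR2HSV)[roi[1]:roi[3],roi[0]:roi[2]].astype(float)
    g=np.clip((70-hsv[...,1])/40+.5,0,1)*np.clip((hsv[...,2]-80)/20+.5,0,1)
    # keep only the blob near the guess
    n,lab=cv2.connectedComponents(cv2.dilate((g>.3).astype(np.uint8),np.ones((2,2))))
    s=sil(r,w,xy0,z0,2,roi)>.5;b=np.bincount(lab[s],minlength=n);b[0]=0;g=g*(lab==b.argmax())
    f=lambda q:np.abs(sil(r,w,q,z0,8,roi)-g).sum()
    o=minimize(f,xy0,method="Nelder-Mead",options=dict(initial_simplex=np.array([xy0,xy0+[.005,0],xy0+[0,.005]]),xatol=1e-4,fatol=.05))
    return o.x,o.fun,g.sum()
E
python3 - <<'E'
from h import *
np.set_printoptions(precision=4,suppress=True)
r=read_camera("top")
g0={"20":(409.5,187),"500":(412,222),"200":(414,255),"100":(416.5,289)}
P={}
for w,p in g0.items():
    x0=ray(r,p,.03);x,f,n=fit(r,w,x0,.02);P[w]=x;print("top",w,x0,x,f,n)
q=np.array([P[w] for w in("100","200","500","20")]);print(fitrow(q))
s=read_camera("scene")
for w in P:
    x,f,n=fit(s,w,P[w],.02);print("scene",w,x,f,n)
c,d,S=fitrow(np.array([[.4585,.23],[.5196,.2187],[.5805,.2073],[.6418,.196]]));print(c,d,S)
for n in("jar","beaker"):
    print(n,[ray(r,e["centre"],0) for e in pinpoint(n,"top")],[ray(s,e["centre"],0) for e in pinpoint(n,"scene")])
E
```

```text
top 20 [ 0.6487 -0.2142] [ 0.6513 -0.2145] 9.418627450980392 65.45
top 500 [ 0.5834 -0.217 ] [ 0.5859 -0.2154] 55.84088235294118 508.815
top 200 [ 0.5224 -0.219 ] [ 0.525  -0.2175] 28.45 288.6
top 100 [ 0.4603 -0.2218] [ 0.4618 -0.2212] 19.216176470588238 165.27499999999998
(array([ 0.556 , -0.2171]), array([0.9994, 0.0356]), array([[ 0.4631, -0.2205],
       [ 0.525 , -0.2182],
       [ 0.587 , -0.216 ],
       [ 0.649 , -0.2138]]))
scene 20 [ 0.6485 -0.2135] 17.130882352941175 159.87500000000003
scene 500 [ 0.5819 -0.2148] 212.69139705882353 1329.1737500000002
scene 200 [ 0.5258 -0.2157] 699.703455882353 1296.63875
scene 100 [ 0.4584 -0.2193] 367.12500000000006 673.625
[0.5501 0.213 ] [ 0.9832 -0.1825] [[0.4587 0.23  ]
 [0.5196 0.2187]
 [0.5806 0.2073]
 [0.6415 0.196 ]]
jar [array([ 0.448 , -0.0024])] [array([0.4449, 0.0015])]
beaker [array([ 0.5766, -0.0083])] [array([0.5755, 0.0039])]
```

Call:
arm_command(
  grip=[-1,-1,-1,-1,-1,-1,-1,-1,-1,-1,-1,-1,-1,-1,-1,-1,-1,-1],
  linear=[
    [0,0,0],
    [0,0,0],
    [0,0,0],
    [20,-15.5,0],
    [35,-27.5,0],
    [35,-27.5,0],
    [35,-27.5,0],
    [35,-27.5,0],
    [35,-27.5,0],
    [35,-27.5,0],
    [35,-27.5,0],
    [35,-27.5,0],
    [35,-27.5,0],
    [35,-27.5,0],
    [20,-15,0],
    [7.3,-5.6,0],
    [0,0,0],
    [0,0,0],
  ],
  roll=[6,6,6.2,0,0,0,0,0,0,0,0,0,0,0,0,0,0,0],
  grip_force=40,
)

```text
time_s: 4.4
tcp_pos: [0.5838, -0.2154, 0.2311]
orientation: [[0.999, 0.035, -0.001], [0.035, -0.999, -0.0], [-0.001, 0.0, -1.0]]
force: [0.2, 0.4, -0.4]
opening: 0.0852
finger_force: 0.0
```

```bash
cat >> h.py <<'E'
def go(x,y,z,yaw=None):
    "print remaining shift to world target in tool axes (after the roll to yaw)"
    s=sensors.state();R=np.array(s["orientation"]);p=np.array(s["tcp_pos"])
    y0=np.degrees(np.arctan2(R[1,0],R[0,0]));roll=0 if yaw is None else y0-yaw
    a=np.radians(y0-roll);Rn=np.array([[np.cos(a),np.sin(a),0],[np.sin(a),-np.cos(a),0],[0,0,-1]])
    print("t",round(s["time_s"],2),"p",p.round(4),"yaw",round(y0,2),"open",round(s["opening"],4),"F",np.round(s["force"],1),"ff",s["finger_force"],"| roll",round(roll,2),"shift",(Rn.T@(np.array([x,y,z])-p)*1e3).round(1))
E
python3 -c "
from h import *
go(.585,-.215,.028,2)"
```

```text
t 4.4 p [ 0.5838 -0.2154  0.2311] yaw 2.0 open 0.0852 F [ 0.2  0.4 -0.4] ff 0.0 | roll -0.0 shift [  1.2  -0.3 203.1]
```

Call:
arm_command(
  grip=[-1,-1,-1,-1,-1,-1,-1,-1,-1,-1,-1,0,0.2,0.5,1,1,1,1,1],
  linear=[
    [0.6,-0.1,20],
    [0.6,-0.2,35],
    [0,0,35],
    [0,0,35],
    [0,0,25],
    [0,0,20],
    [0,0,15],
    [0,0,10],
    [0,0,5],
    [0,0,3.1],
    [0,0,0],
    [0,0,0],
    [0,0,0],
    [0,0,0],
    [0,0,0],
    [0,0,0],
    [0,0,0],
    [0,0,0],
    [0,0,0],
  ],
  roll=[0,0,0,0,0,0,0,0,0,0,0,0,0,0,0,0,0,0,0],
  grip_force=40,
)

```text
time_s: 6.3
tcp_pos: [0.5865, -0.2147, 0.0292]
orientation: [[0.999, 0.035, 0.001], [0.035, -0.999, -0.001], [0.001, 0.001, -1.0]]
force: [-0.4, -0.1, 6.3]
opening: 0.0426
finger_force: 40.7
```

```bash
python3 -c "
from h import *
go(.4579,.2304,.16,-10.5)
r=read_camera('scene');cv2.imwrite('pics/g1.png',cv2.resize(r['pixels'][180:370,90:340],None,fx=3,fy=3))"
```

```text
t 6.3 p [ 0.5865 -0.2147  0.0292] yaw 2.03 open 0.0426 F [-0.4 -0.1  6.3] ff 40.728402812965214 | roll 12.53 shift [-207.6 -414.2 -130.8]
```

View pics/g1.png

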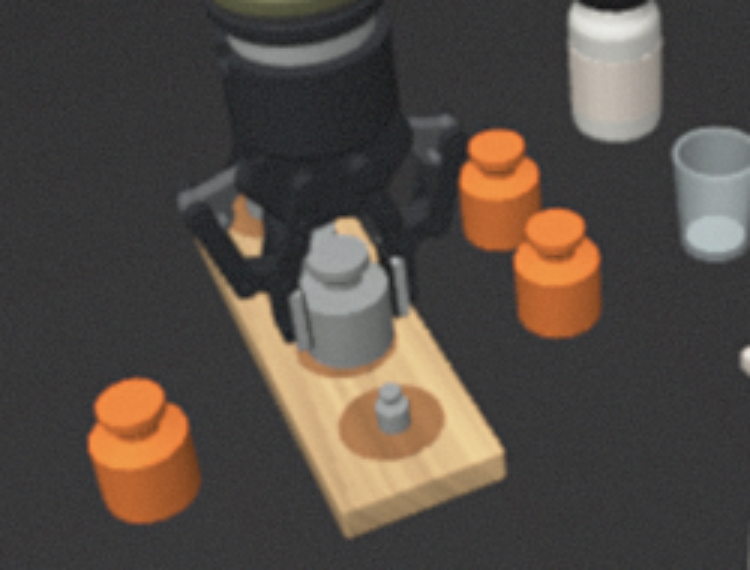

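Firm grip on the 500 (opening 42.6 mm); the crop shows it centred between the pads. Lift and carry it over.

Call:
arm_command(
  grip=[1,1,1,1,1,1,1,1,1,1,1,1,1,1,1,1,1,1,1,1],
  linear=[
    [0,0,-10],
    [0,0,-25],
    [0,0,-35],
    [0,0,-35],
    [0,0,-20],
    [0,0,-6],
    [-7.2,-14.4,0],
    [-14.5,-29,0],
    [-18.2,-36.4,0],
    [-18.2,-36.4,0],
    [-18.2,-36.4,0],
    [-18.2,-36.4,0],
    [-18.2,-36.4,0],
    [-18.2,-36.4,0],
    [-18.2,-36.4,0],
    [-18.2,-36.4,0],
    [-18.2,-36.4,0],
    [-14.5,-29,0],
    [-7.6,-14.2,0],
    [0,0,0],
  ],
  roll=[0,0,4,4,4.5,0,0,0,0,0,0,0,0,0,0,0,0,0,0,0],
)

```text
time_s: 8.35
tcp_pos: [0.4536, 0.2326, 0.1571]
orientation: [[0.984, -0.177, -0.005], [-0.177, -0.984, -0.001], [-0.005, 0.002, -1.0]]
force: [-0.4, -1.3, -5.1]
opening: 0.0424
finger_force: 42.3
```

Call:
arm_command(
  grip=[1,1,1],
  linear=[
    [0,0,0],
    [0,0,0],
    [0,0,0],
  ],
  roll=[0,0,0],
)

```text
time_s: 8.65
tcp_pos: [0.457, 0.2297, 0.1587]
orientation: [[0.983, -0.183, -0.001], [-0.183, -0.983, -0.001], [-0.001, 0.001, -1.0]]
force: [-0.9, 0.3, -4.4]
opening: 0.0429
finger_force: 42.3
```

```bash
python3 -c "
from h import *
go(.4579,.2304,.0275,-10.5)"
```

```text
t 8.65 p [0.457  0.2297 0.1587] yaw -10.54 open 0.0429 F [-0.9  0.3 -4.4] ff 42.28333699051291 | roll -0.04 shift [  0.8  -0.9 131.2]
```

Call:
arm_command(
  grip=[1,1,1,1,1,1,1,1,1,1],
  linear=[
    [0.6,-0.4,12],
    [0.7,-0.5,25],
    [0,0,30],
    [0,0,25],
    [0,0,15],
    [0,0,10],
    [0,0,6],
    [0,0,2],
    [0,0,0],
    [0,0,0],
  ],
  roll=[0,0,0,0,0,0,0,0,0,0],
)

```text
time_s: 9.65
tcp_pos: [0.4594, 0.2316, 0.0349]
orientation: [[0.983, -0.182, 0.002], [-0.182, -0.983, 0.001], [0.001, -0.001, -1.0]]
force: [-0.2, -0.2, -5.5]
opening: 0.0427
finger_force: 42.3
```

```bash
python3 -c "
from h import *
go(.4586,.2303,.0275,-10.5)
r=read_camera('scene');cv2.imwrite('pics/p1.png',cv2.resize(r['pixels'][110:290,340:520],None,fx=3,fy=3))"
```

```text
t 9.65 p [0.4594 0.2316 0.0349] yaw -10.49 open 0.0427 F [-0.2 -0.2 -5.5] ff 42.27227213792503 | roll 0.01 shift [-0.5  1.4  7.4]
```

View pics/p1.png

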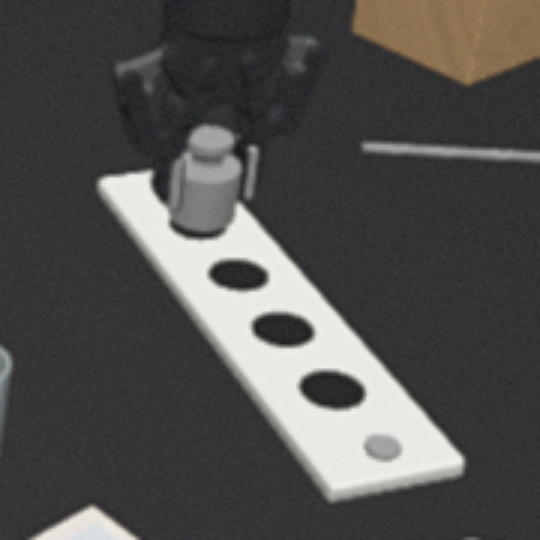

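The crop shows the 500 just above the near seat at (200,215), post side. Lower it gently.

Call:
arm_command(
  grip=[1,1,1,1,1,1,1],
  linear=[
    [-0.3,0.6,2],
    [-0.2,0.6,2],
    [0,0,1],
    [0,0,1],
    [0,0,0.5],
    [0,0,0],
    [0,0,0],
  ],
  roll=[0,0,0,0,0,0,0],
)

```text
time_s: 10.4
tcp_pos: [0.458, 0.2303, 0.0277]
orientation: [[0.983, -0.182, 0.0], [-0.182, -0.983, 0.0], [0.0, -0.0, -1.0]]
force: [0.6, 0.8, -6.0]
opening: 0.0424
finger_force: 42.3
```

Call:
arm_command(
  grip=[1,1,1,1],
  linear=[
    [0,0,0.5],
    [0,0,0.5],
    [0,0,0],
    [0,0,0],
  ],
  roll=[0,0,0,0],
)

```text
time_s: 10.8
tcp_pos: [0.4581, 0.2303, 0.0272]
orientation: [[0.983, -0.182, 0.001], [-0.182, -0.983, 0.0], [0.0, -0.0, -1.0]]
force: [-1.2, -0.9, 2.8]
opening: 0.0432
finger_force: 43.0
```

Call:
arm_command(
  grip=[-0.2,-0.5,-1,-1,-1,-1,-1,-1,-1,-1],
  linear=[
    [0,0,0],
    [0,0,0],
    [0,0,0],
    [0,0,0],
    [0,0,-8],
    [0,0,-25],
    [0,0,-35],
    [0,0,-35],
    [0,0,-20],
    [0,0,-10],
  ],
  roll=[0,0,0,0,0,0,0,0,0,0],
)

```text
time_s: 11.8
tcp_pos: [0.4592, 0.2308, 0.1626]
orientation: [[0.983, -0.182, 0.004], [-0.182, -0.983, 0.002], [0.004, -0.003, -1.0]]
force: [0.5, 0.0, -0.3]
opening: 0.0849
finger_force: 0.0
```

Call:
arm_command(
  grip=[-1,-1,-1,-1,-1,-1,-1,-1,-1,-1,-1,-1,-1,-1,-1,-1,-1,-1],
  linear=[
    [0,0,0],
    [0,0,0],
    [1.5,15,0],
    [3.5,30,0],
    [4,36,0],
    [4,36,0],
    [4,36,0],
    [4,36,0],
    [4.5,40,0],
    [4.5,40,0],
    [4.5,40,0],
    [4.5,40,0],
    [4.5,36,0],
    [4,28,0],
    [3,0,0],
    [0,0,0],
    [0,0,0],
    [0,0,0],
  ],
  roll=[-6,-6.5,0,0,0,0,0,0,0,0,0,0,0,0,0,0,0,0],
)

```text
time_s: 13.6
tcp_pos: [0.5222, -0.1796, 0.1594]
orientation: [[0.999, 0.036, -0.001], [0.036, -0.999, 0.001], [-0.001, -0.001, -1.0]]
force: [-0.1, 0.5, 0.5]
opening: 0.0854
finger_force: 0.0
```

Run:
```python
from h import *
go(.524,-.217,.026,2)
r=read_camera("top");s=read_camera("scene")
print("500",fit(r,"500",np.array([.4587,.23]),.018),fit(s,"500",np.array([.457,.2308]),.018),"seat top .4587,.23 scene .457,.2308")
cv2.imwrite('pics/a1.png',np.hstack([cv2.resize(r['pixels'][240:340,130:230],None,fx=3.9,fy=3.9),cv2.resize(s['pixels'][130:230,350:450],None,fx=3.9,fy=3.9)]))
```

```text
t 13.6 p [ 0.5222 -0.1796  0.1594] yaw 2.04 open 0.0854 F [-0.1  0.5  0.5] ff 0.0 | roll 0.04 shift [  0.5  37.4 133.4]
500 (array([0.43784917, 0.24181305]), np.float64(1686.3470588235293), np.float64(2297.7)) (array([0.48174817, 0.20311151]), np.float64(918.5205882352941), np.float64(1649.6499999999999)) seat top .4587,.23 scene .457,.2308
```

View pics/a1.png

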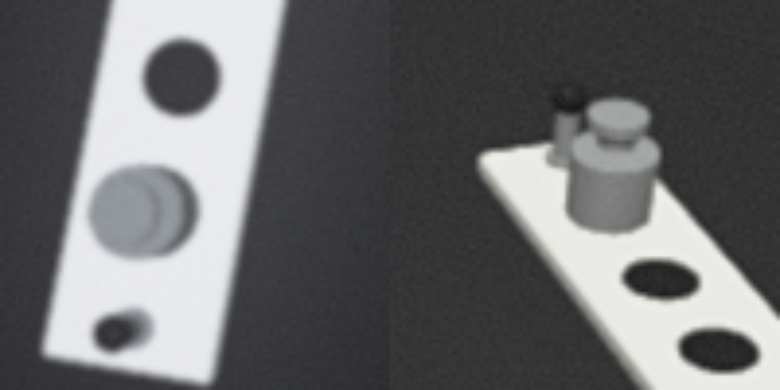

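The 500 stands upright and covers the near seat, next to the post (top crop (145,211)). Next, the 200.

Call:
arm_command(
  grip=[-1,-1,-1,-1,-1,-1,-1,-1,-1,-1,-1,-1,0,0.3,0.6,1,1,1,1,1],
  linear=[
    [0.5,20,0],
    [0,17.4,0],
    [0,0,10],
    [0,0,25],
    [0,0,30],
    [0,0,25],
    [0,0,18],
    [0,0,12],
    [0,0,8],
    [0,0,4],
    [0,0,1.4],
    [0,0,0],
    [0,0,0],
    [0,0,0],
    [0,0,0],
    [0,0,0],
    [0,0,0],
    [0,0,0],
    [0,0,0],
    [0,0,0],
  ],
  roll=[0,0,0,0,0,0,0,0,0,0,0,0,0,0,0,0,0,0,0,0],
  grip_force=40,
)

```text
time_s: 15.7
tcp_pos: [0.525, -0.2182, 0.0269]
orientation: [[0.999, 0.035, 0.001], [0.035, -0.999, -0.0], [0.001, 0.0, -1.0]]
force: [-0.1, 1.3, 4.8]
opening: 0.0311
finger_force: 40.1
```

```bash
sed -i 's/    # keep only/    if z0<.019: g=(cv2.morphologyEx(((hsv[...,2]>85)\&(hsv[...,2]<178)).astype(np.uint8),cv2.MORPH_OPEN,np.ones((5,5)))).astype(float)\n    # keep only/' h.py
python3 - <<'E'
from h import *
go(.5188,.219,.16,-10.5)
r=read_camera("top");s=read_camera("scene")
print("500",fit(r,"500",np.array([.4587,.23]),.018),fit(s,"500",np.array([.457,.2308]),.018),"seat top .4587,.23 scene .457,.2308")
E
```

```text
t 15.7 p [ 0.525  -0.2182  0.0269] yaw 2.01 open 0.0311 F [-0.1  1.3  4.8] ff 40.09614460053854 | roll 12.51 shift [ -85.8 -428.7 -133.1]
500 (array([0.45698272, 0.23074989]), np.float64(70.48627450980392), np.float64(529.0)) (array([0.45310389, 0.23283936]), np.float64(90.4313725490196), np.float64(746.0)) seat top .4587,.23 scene .457,.2308
```

Call:
arm_command(
  grip=[1,1,1,1,1,1,1,1,1,1,1,1,1,1,1,1,1,1,1,1],
  linear=[
    [0,0,-10],
    [0,0,-25],
    [0,0,-35],
    [0,0,-35],
    [0,0,-20],
    [0,0,-8],
    [-3,-15,0],
    [-6,-30,0],
    [-7.4,-37.6,0],
    [-7.4,-37.6,0],
    [-7.4,-37.6,0],
    [-7.4,-37.6,0],
    [-7.4,-37.6,0],
    [-7.4,-37.6,0],
    [-7.4,-37.6,0],
    [-7.4,-37.6,0],
    [-7.4,-37.6,0],
    [-6,-30,0],
    [-3.4,-15.1,0],
    [0,0,0],
  ],
  roll=[0,0,4,4,4.5,0,0,0,0,0,0,0,0,0,0,0,0,0,0,0],
)

```text
time_s: 17.8
tcp_pos: [0.5175, 0.2207, 0.1577]
orientation: [[0.984, -0.178, -0.003], [-0.178, -0.984, -0.0], [-0.003, 0.001, -1.0]]
force: [-0.3, -1.4, -1.2]
opening: 0.0314
finger_force: 40.1
```

Call:
arm_command(
  grip=[1,1,1,1,1,1,1,1,1,1,1,1],
  linear=[
    [0,0,0],
    [0,0,0],
    [0,0,12],
    [0,0,25],
    [0,0,30],
    [0,0,25],
    [0,0,15],
    [0,0,10],
    [0,0,6],
    [0,0,2],
    [0,0,0],
    [0,0,0],
  ],
  roll=[0,0,0,0,0,0,0,0,0,0,0,0],
)

```text
time_s: 19.0
tcp_pos: [0.5198, 0.2189, 0.0351]
orientation: [[0.983, -0.182, 0.002], [-0.182, -0.983, 0.001], [0.001, -0.001, -1.0]]
force: [0.1, -0.9, -2.7]
opening: 0.0317
finger_force: 40.1
```

```bash
python3 -c "
from h import *
go(.5196,.2187,.0245,-10.5)
go(.5196,.2187,.0245,-10.5)"
```

```text
t 19.0 p [0.5198 0.2189 0.0351] yaw -10.49 open 0.0317 F [ 0.1 -0.9 -2.7] ff 40.11549468850717 | roll 0.01 shift [-0.2  0.2 10.6]
t 19.0 p [0.5198 0.2189 0.0351] yaw -10.49 open 0.0317 F [ 0.1 -0.9 -2.7] ff 40.11549468850717 | roll 0.01 shift [-0.2  0.2 10.6]
```

Call:
arm_command(
  grip=[1,1,1,1,1,1,1,1],
  linear=[
    [0,0,3],
    [0,0,3],
    [0,0,2],
    [0,0,1],
    [0,0,0.5],
    [0,0,0.5],
    [0,0,0],
    [0,0,0],
  ],
  roll=[0,0,0,0,0,0,0,0],
)

```text
time_s: 19.8
tcp_pos: [0.519, 0.2187, 0.0248]
orientation: [[0.983, -0.182, -0.0], [-0.182, -0.983, 0.0], [-0.0, -0.0, -1.0]]
force: [-1.8, -0.7, 6.2]
opening: 0.0315
finger_force: 40.8
```

Call:
arm_command(
  grip=[0,-0.3,-1,-1,-1,-1,-1,-1,-1,-1],
  linear=[
    [0,0,0],
    [0,0,0],
    [0,0,0],
    [0,0,0],
    [0,0,-8],
    [0,0,-25],
    [0,0,-35],
    [0,0,-35],
    [0,0,-22],
    [0,0,-10],
  ],
  roll=[0,0,0,0,0,0,0,0,0,0],
)

```text
time_s: 20.8
tcp_pos: [0.5207, 0.2192, 0.1625]
orientation: [[0.983, -0.182, 0.005], [-0.182, -0.983, 0.002], [0.005, -0.003, -1.0]]
force: [0.2, 0.4, -0.1]
opening: 0.0851
finger_force: 0.0
```

Call:
arm_command(
  grip=[-1,-1,-1,-1,-1,-1,-1,-1,-1,-1,-1,-1,-1,-1,-1,-1,-1,-1],
  linear=[
    [0,0,0],
    [0,0,0],
    [-2.5,15,0],
    [-5,30,0],
    [-6.2,38,0],
    [-6.2,38,0],
    [-6.2,38,0],
    [-6.2,38,0],
    [-6.2,38,0],
    [-6.2,38,0],
    [-6.2,38,0],
    [-6.2,38,0],
    [-6.2,38,0],
    [-5,30,0],
    [-3,15.7,0],
    [-1,5,0],
    [0,0,0],
    [0,0,0],
  ],
  roll=[-6,-6.5,0,0,0,0,0,0,0,0,0,0,0,0,0,0,0,0],
)

```text
time_s: 22.6
tcp_pos: [0.462, -0.22, 0.1591]
orientation: [[0.999, 0.035, -0.001], [0.035, -0.999, 0.001], [-0.001, -0.001, -1.0]]
force: [0.1, 0.5, 0.4]
opening: 0.0854
finger_force: 0.0
```

Run:
```python
from h import *
go(.462,-.221,.025,2)
r=read_camera("top")
print("500",fit(r,"500",np.array([.4587,.23]),.018),"200",fit(r,"200",np.array([.5196,.2187]),.018))
```

```text
t 22.6 p [ 0.462  -0.22    0.1591] yaw 2.02 open 0.0854 F [0.1 0.5 0.4] ff 0.0 | roll 0.02 shift [  0.    1.  134.1]
500 (array([0.45698272, 0.23074989]), np.float64(77.32941176470588), np.float64(522.0)) 200 (array([0.51872614, 0.2162941 ]), np.float64(31.729411764705883), np.float64(337.0))
```

Call:
arm_command(
  grip=[-1,-1,-1,-1,-1,-1,-1,-1,-1,-1,-1,0,0.4,0.7,1,1,1,1,1,1],
  linear=[
    [0,0.5,10],
    [0,0.5,25],
    [0,0,30],
    [0,0,25],
    [0,0,18],
    [0,0,12],
    [0,0,8],
    [0,0,4],
    [0,0,2],
    [0,0,0],
    [0,0,0],
    [0,0,0],
    [0,0,0],
    [0,0,0],
    [0,0,0],
    [0,0,0],
    [0,0,0],
    [0,0,0],
    [0,0,0],
    [0,0,0],
  ],
  roll=[0,0,0,0,0,0,0,0,0,0,0,0,0,0,0,0,0,0,0,0],
  grip_force=30,
)

```text
time_s: 24.65
tcp_pos: [0.4623, -0.2223, 0.0256]
orientation: [[0.999, 0.035, 0.0], [0.035, -0.999, -0.0], [0.0, 0.0, -1.0]]
force: [-1.8, 0.4, 6.0]
opening: 0.0237
finger_force: 29.5
```

Run:
```python
from h import *
go(.5806,.2073,.16,-10.5)
r=read_camera("top");s=read_camera("scene")
cv2.imwrite('pics/b.png',np.hstack([cv2.resize(r['pixels'][210:310,130:230],None,fx=3.9,fy=3.9),cv2.resize(s['pixels'][220:320,140:240],None,fx=3.9,fy=3.9)]))
```

```text
t 24.65 p [ 0.4623 -0.2223  0.0256] yaw 2.01 open 0.0237 F [-1.8  0.4  6. ] ff 29.537553128320724 | roll 12.51 shift [  38.  -444.  -134.4]
```

View pics/b.png

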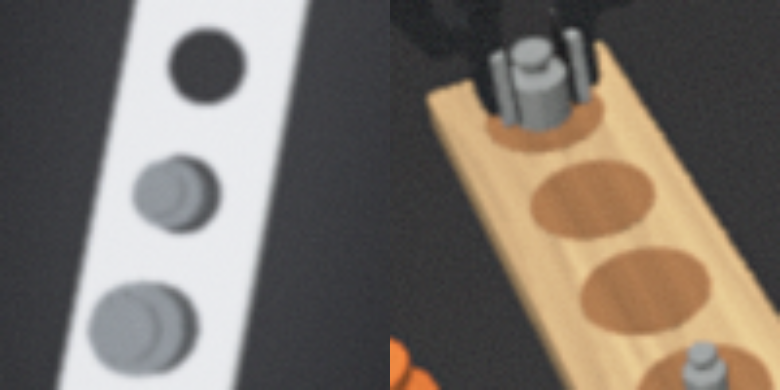

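The 200 sits centred on the second seat (top crop (178,194)). The 100 is held between the pads. Carry it to the third seat.

Call:
arm_command(
  grip=[1,1,1,1,1,1,1,1,1,1,1,1,1,1,1,1,1,1,1,1],
  linear=[
    [0,0,-10],
    [0,0,-25],
    [0,0,-35],
    [0,0,-35],
    [0,0,-20],
    [0,0,-9.4],
    [1.5,-15,0],
    [2.5,-30,0],
    [3.3,-38.5,0],
    [3.3,-38.5,0],
    [3.3,-38.5,0],
    [3.3,-38.5,0],
    [3.3,-38.5,0],
    [3.3,-38.5,0],
    [3.3,-38.5,0],
    [3.3,-38.5,0],
    [3.3,-38.5,0],
    [2.5,-30,0],
    [1.3,-15,0],
    [0.5,-7.5,0],
  ],
  roll=[0,0,4,4,4.5,0,0,0,0,0,0,0,0,0,0,0,0,0,0,0],
)

```text
time_s: 26.75
tcp_pos: [0.5794, 0.209, 0.1579]
orientation: [[0.984, -0.179, -0.003], [-0.179, -0.984, -0.001], [-0.003, 0.001, -1.0]]
force: [-0.5, -0.7, -1.5]
opening: 0.0236
finger_force: 29.7
```

Call:
arm_command(
  grip=[1,1,1,1,1,1,1,1,1,1,1,1,1],
  linear=[
    [0,0,0],
    [0,0,0],
    [0,0,0],
    [0,0,12],
    [0,0,25],
    [0,0,30],
    [0,0,25],
    [0,0,15],
    [0,0,10],
    [0,0,6],
    [0,0,2],
    [0,0,0],
    [0,0,0],
  ],
  roll=[0,0,0,0,0,0,0,0,0,0,0,0,0],
)

```text
time_s: 28.05
tcp_pos: [0.5812, 0.2076, 0.0356]
orientation: [[0.983, -0.182, 0.002], [-0.182, -0.983, 0.0], [0.002, -0.001, -1.0]]
force: [-0.0, 0.4, -1.3]
opening: 0.023
finger_force: 29.8
```

```bash
python3 -c "
from h import *
go(.5806,.2073,.0236,-10.5)"
```

```text
t 28.05 p [0.5812 0.2076 0.0356] yaw -10.49 open 0.023 F [-0.   0.4 -1.3] ff 29.753667823970318 | roll 0.01 shift [-0.5  0.4 12. ]
```

Call:
arm_command(
  grip=[1,1,1,1,1,1,1,1],
  linear=[
    [0,0,4],
    [0,0,3],
    [0,0,2],
    [0,0,1],
    [0,0,0.5],
    [0,0,0.5],
    [0,0,0],
    [0,0,0],
  ],
  roll=[0,0,0,0,0,0,0,0],
)

```text
time_s: 28.85
tcp_pos: [0.5805, 0.2075, 0.0238]
orientation: [[0.983, -0.182, 0.0], [-0.182, -0.983, 0.0], [0.0, -0.0, -1.0]]
force: [-0.4, 0.2, 0.5]
opening: 0.0238
finger_force: 29.8
```

Call:
arm_command(
  grip=[1,1,0.2,0,-1,-1,-1,-1,-1,-1,-1,-1],
  linear=[
    [0,0,0.4],
    [0,0,0],
    [0,0,0],
    [0,0,0],
    [0,0,0],
    [0,0,0],
    [0,0,-8],
    [0,0,-25],
    [0,0,-35],
    [0,0,-35],
    [0,0,-22],
    [0,0,-10],
  ],
  roll=[0,0,0,0,0,0,0,0,0,0,0,0],
)

```text
time_s: 30.05
tcp_pos: [0.582, 0.2079, 0.1618]
orientation: [[0.983, -0.182, 0.005], [-0.182, -0.983, 0.001], [0.005, -0.002, -1.0]]
force: [-0.0, -0.3, -1.1]
opening: 0.0854
finger_force: 0.0
```

Call:
arm_command(
  grip=[-1,-1,-1,-1,-1,-1,-1,-1,-1,-1,-1,-1,-1,-1,-1,-1,-1,-1],
  linear=[
    [0,0,0],
    [0,0,0],
    [2,15,0],
    [4,30,0],
    [4.8,37,0],
    [4.8,37,0],
    [4.8,37,0],
    [4.8,37,0],
    [4.8,37,0],
    [4.8,37,0],
    [4.8,37,0],
    [4.8,37,0],
    [4.8,37,0],
    [4,28,0],
    [2,14,0],
    [0.5,4,0],
    [0,0,0],
    [0,0,0],
  ],
  roll=[-6,-6.5,0,0,0,0,0,0,0,0,0,0,0,0,0,0,0,0],
)

```text
time_s: 31.85
tcp_pos: [0.6505, -0.2129, 0.158]
orientation: [[0.999, 0.036, -0.001], [0.036, -0.999, 0.001], [-0.001, -0.001, -1.0]]
force: [0.3, 0.2, 0.7]
opening: 0.0853
finger_force: 0.0
```

Run:
```python
from h import *
go(.651,-.2143,.023,2)
r=read_camera("top")
print("100",fit(r,"100",np.array([.5806,.2073]),.018))
```

```text
t 31.85 p [ 0.6505 -0.2129  0.158 ] yaw 2.04 open 0.0853 F [0.3 0.2 0.7] ff 0.0 | roll 0.04 shift [  0.4   1.4 135. ]
100 (array([0.58087118, 0.20873423]), np.float64(33.666666666666664), np.float64(189.0))
```

Call:
arm_command(
  grip=[-1,-1,-1,-1,-1,-1,-1,-1,-1,0,0.3,0.45,0.55,0.65,0.8,1,1,1,1,1],
  linear=[
    [0.2,0.7,10],
    [0.2,0.7,25],
    [0,0,30],
    [0,0,25],
    [0,0,18],
    [0,0,12],
    [0,0,8],
    [0,0,4],
    [0,0,2],
    [0,0,0],
    [0,0,0],
    [0,0,0],
    [0,0,0],
    [0,0,0],
    [0,0,0],
    [0,0,0],
    [0,0,0],
    [0,0,0],
    [0,0,0],
    [0,0,0],
  ],
  roll=[0,0,0,0,0,0,0,0,0,0,0,0,0,0,0,0,0,0,0,0],
  grip_force=20,
)

```text
time_s: 33.9
tcp_pos: [0.6517, -0.2159, 0.0247]
orientation: [[0.999, 0.035, 0.0], [0.035, -0.999, -0.0], [0.0, 0.0, -1.0]]
force: [-0.9, -0.0, 5.6]
opening: 0.0149
finger_force: 19.8
```

Run:
```python
from h import *
go(.6415,.196,.16,-10.5)
s=read_camera("scene")
cv2.imwrite('pics/c.png',cv2.resize(s['pixels'][270:350,170:270],None,fx=6,fy=6))
```

```text
t 33.9 p [ 0.6517 -0.2159  0.0247] yaw 2.02 open 0.0149 F [-0.9 -0.   5.6] ff 19.757162716705352 | roll 12.52 shift [ -85.1 -403.1 -135.3]
```

View pics/c.png

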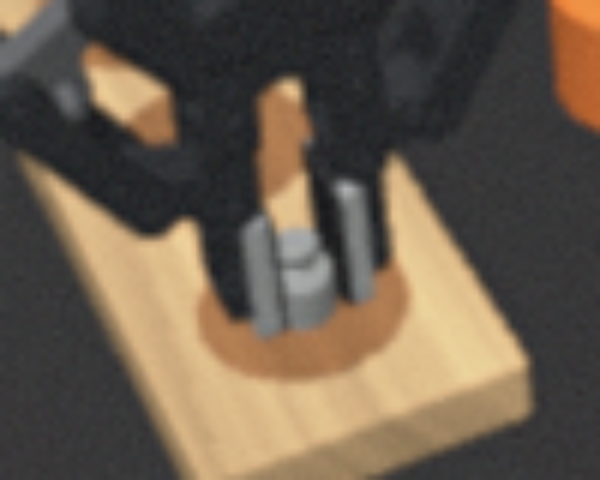

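The 20 is held between the pads (crop (303,280)). Carry it to the far seat.

Call:
arm_command(
  grip=[1,1,1,1,1,1,1,1,1,1,1,1,1,1,1,1,1,1,1,1],
  linear=[
    [0,0,-10],
    [0,0,-25],
    [0,0,-35],
    [0,0,-35],
    [0,0,-20],
    [0,0,-10],
    [-3,-15,0],
    [-6,-30,0],
    [-7.2,-34,0],
    [-7.2,-34,0],
    [-7.2,-34,0],
    [-7.2,-34,0],
    [-7.2,-34,0],
    [-7.2,-34,0],
    [-7.2,-34,0],
    [-7.2,-34,0],
    [-7.2,-34,0],
    [-6,-30,0],
    [-3.3,-15,0],
    [-2,-7,0],
  ],
  roll=[0,0,4,4,4.5,0,0,0,0,0,0,0,0,0,0,0,0,0,0,0],
)

```text
time_s: 35.95
tcp_pos: [0.6396, 0.1978, 0.1576]
orientation: [[0.984, -0.179, -0.003], [-0.179, -0.984, -0.001], [-0.003, 0.001, -1.0]]
force: [0.7, 0.2, -0.8]
opening: 0.0142
finger_force: 19.6
```

Call:
arm_command(
  grip=[1,1,1,1,1,1,1,1,1,1,1,1,1],
  linear=[
    [0,0,0],
    [0,0,0],
    [0,0,0],
    [0,0,12],
    [0,0,25],
    [0,0,30],
    [0,0,25],
    [0,0,15],
    [0,0,10],
    [0,0,6],
    [0,0,2],
    [0,0,0],
    [0,0,0],
  ],
  roll=[0,0,0,0,0,0,0,0,0,0,0,0,0],
)

```text
time_s: 37.25
tcp_pos: [0.642, 0.1963, 0.0354]
orientation: [[0.983, -0.182, 0.002], [-0.182, -0.983, 0.0], [0.002, -0.001, -1.0]]
force: [-0.3, -0.1, 1.1]
opening: 0.0143
finger_force: 19.6
```

```bash
python3 -c "
from h import *
go(.6415,.196,.0227,-10.5)
s=read_camera('scene')
cv2.imwrite('pics/d.png',cv2.resize(s['pixels'][170:290,380:530],None,fx=5,fy=5))"
```

```text
t 37.25 p [0.642  0.1963 0.0354] yaw -10.48 open 0.0143 F [-0.3 -0.1  1.1] ff 19.591273394944437 | roll 0.02 shift [-0.4  0.3 12.7]
```

View pics/d.png

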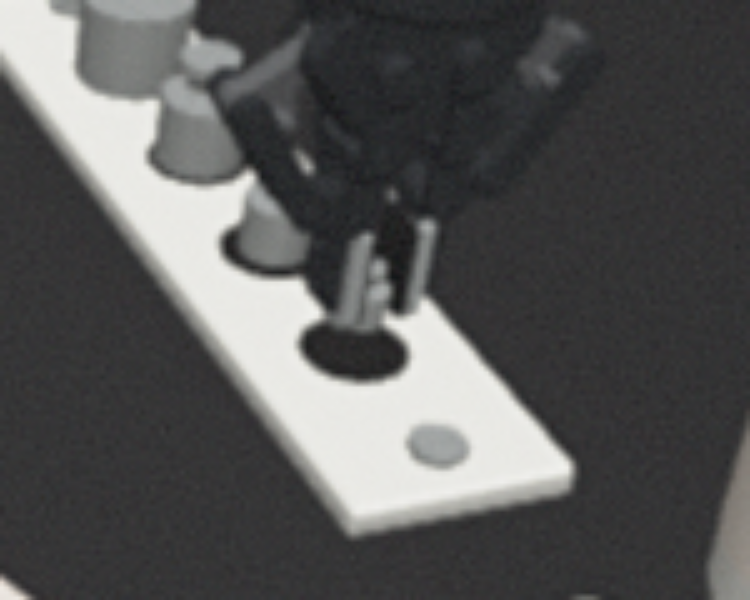

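The 20 hangs above the far seat ((370,310) in the crop), with the 500, 200 and 100 standing behind it. Lower it.

Call:
arm_command(
  grip=[1,1,1,1,1,1,1,1,1],
  linear=[
    [0,0,4],
    [0,0,3],
    [0,0,2],
    [0,0,1],
    [0,0,0.7],
    [0,0,0.5],
    [0,0,0.5],
    [0,0,0],
    [0,0,0],
  ],
  roll=[0,0,0,0,0,0,0,0,0],
)

```text
time_s: 38.2
tcp_pos: [0.6412, 0.196, 0.0228]
orientation: [[0.983, -0.182, 0.0], [-0.182, -0.983, 0.0], [0.0, -0.0, -1.0]]
force: [-0.9, -0.3, 1.0]
opening: 0.0145
finger_force: 19.7
```

Call:
arm_command(
  grip=[1,1,1,1],
  linear=[
    [0,0,0.4],
    [0,0,0.3],
    [0,0,0],
    [0,0,0],
  ],
  roll=[0,0,0,0],
)

```text
time_s: 38.6
tcp_pos: [0.6413, 0.1961, 0.0227]
orientation: [[0.983, -0.182, 0.001], [-0.182, -0.983, 0.0], [0.0, -0.0, -1.0]]
force: [-1.0, -0.2, 5.6]
opening: 0.0146
finger_force: 20.0
```

Call:
arm_command(
  grip=[0.55,0.4,0.2,0,-0.3,-0.3,-0.3,-0.3,-0.3,-0.3,-1,-1,-1,-1,-1,-1,-1,-1],
  linear=[
    [0,0,0],
    [0,0,0],
    [0,0,0],
    [0,0,0],
    [0,0,0],
    [0,0,-8],
    [0,0,-25],
    [0,0,-35],
    [0,0,-35],
    [0,0,-35],
    [0,20,-10],
    [0,40,0],
    [0,40,0],
    [0,40,0],
    [0,40,0],
    [0,20,0],
    [0,0,0],
    [0,0,0],
  ],
  roll=[0,0,0,0,0,0,0,0,0,0,0,0,0,0,0,0,0,0],
)

```text
time_s: 40.4
tcp_pos: [0.6041, -0.0014, 0.1697]
orientation: [[0.983, -0.184, -0.001], [-0.184, -0.983, 0.001], [-0.001, -0.0, -1.0]]
force: [0.9, 0.1, 0.4]
opening: 0.0856
finger_force: 0.0
```

Run:
```python
from h import *
go(0,0,0)
r=read_camera("top");s=read_camera("scene")
for w,x in zip(("500","200","100","20"),([.4587,.23],[.5196,.2187],[.5806,.2073],[.6415,.196])):
    print(w,*fit(r,w,np.array(x),.018),"seat",x)
cv2.imwrite('pics/e.png',np.hstack([cv2.resize(r['pixels'][150:340,135:225],None,fx=3,fy=3),cv2.resize(s['pixels'][140:283,370:500],None,fx=3.99,fy=3.99)[:570]]))
cv2.imwrite('pics/f.png',s["pixels"])
```

```text
t 40.4 p [ 0.6041 -0.0014  0.1697] yaw -10.59 open 0.0856 F [0.9 0.1 0.4] ff 0.0 | roll 0 shift [-594.1  109.7  169.7]
500 [0.498075 0.145   ] 25.0 25.0 seat [0.4587, 0.23]
200 [0.51815168 0.19056861] 247.14117647058822 68.0 seat [0.5196, 0.2187]
100 [0.60935 0.1473 ] 0.0 0.0 seat [0.5806, 0.2073]
20 [0.65525 0.12725] 0.0 0.0 seat [0.6415, 0.196]
```

View pics/e.png

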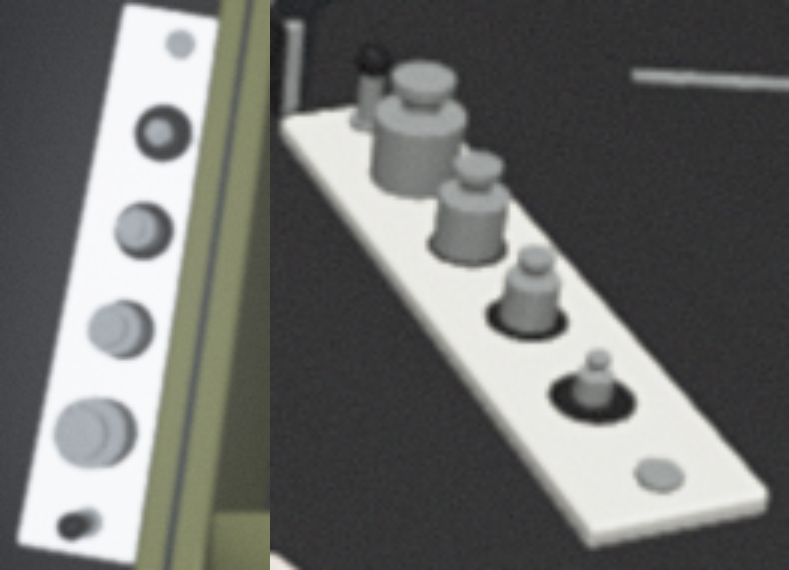

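View pics/f.png

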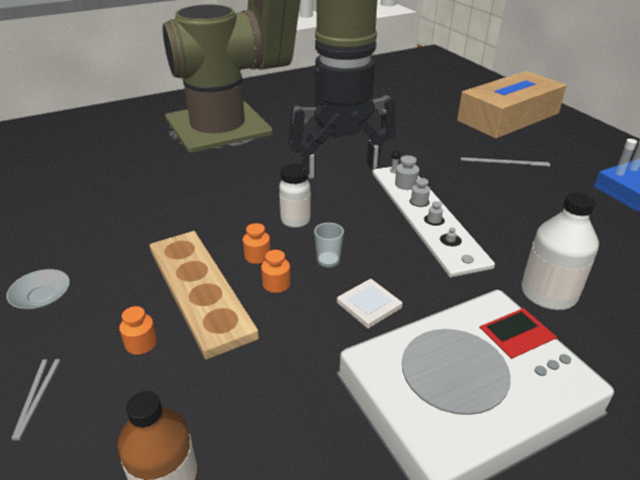

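The 500, 200, 100 and 20 stand upright in order from the post (scene (406,172), (421,192), (435,213), (452,236)). Each is on its seat, the jar (295,195) and beaker (328,245) have not moved, and the gripper is clear. Handing in.

```bash
python3 -c "
from workcell import *
print(job.sign_off())"
```

```text
the job is handed in; nothing more can be done
None
```

All four weights stand upright on the rack in size order, largest next to the post; the 500, 200 and 100 measured within about 3 mm of their seat centres and the 20 looks centred by eye. The jar and beaker were left in place, and the job was handed in at about 41 s.

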